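# Draw the drying sled out through the dust flap with the spring hook

### The arm

A 6-joint arm with a two-finger parallel gripper is mounted at the origin on a cart in front of the work surface, level with it; the furniture and walls round the work are solid. World frame = base frame: x ahead of the robot, y to its left, z up, the work surface at z = 0. Lengths are in m, angles in rad, forces in N, time in s.
With the tool pointing down it reaches from about 0.25 to 0.85 m from the base axis. Payload 12.5 kg.
Tool frame: the origin (TCP) lies on the centre line of the jaws, within the pads' length; the fingertips stand 11 mm ahead of it and the grasp point (between the pads) lies 8 mm behind it; z points along the fingers, y is the line along which they close (so a half turn about z gives the same grasp; the last joint's range is limited). The gripper opens to 93 mm and grips with 3 to 60 N. Pads are 15 mm wide; open, the fingers measure 128 mm over their backs; the gripper's body (75 mm by 188 mm) begins 65 mm behind the grasp point.
Start: joints at [1.051, 0.351, 1.652, -0, 1.139, -0.085], TCP at [0.232, 0.499, 0.23] pointing down, gripper open.
Joint ranges: [-2.75, 2.75], [-0.79, 2.1], [0.01, 2.65], [-1.57, 4.71], [0.07, 3.14], [-2.87, 2.87]. Speed limits (rad/s): [2.22, 2.22, 2.79, 3.14, 3.14, 3.14].

### API

Orientations are given as a unit quaternion [x, y, z, w].
In Python, from plant import arm gives the robot as it stands.
- The arm moves only by the tool hand_motion, called by a JSON object that holds its "op" and its "data", one argument or row to a line. Schema: {"type":"object","properties":{"motion":{"type":"object","properties":{"ticks":{"type":"array","items":{"type":"array","items":{"type":"number"},"minItems":4,"maxItems":4},"minItems":1,"maxItems":5}},"additionalProperties":false,"required":["ticks"]},"aperture":{"type":"number"},"clamp_n":{"type":"number"},"only":{"type":"string"},"quiet":{"type":"boolean"},"lines":{"type":"string"}},"required":["motion"],"additionalProperties":false}. motion is an object whose key "ticks" holds a list of rows, 1 to 5 of them, each of 4 numbers: dx, dy, dz in m, then a turn about the tool's z in rad; each row is the pose to reach, as a shift and turn from the pose commanded when the call began, along the tool's axes at that moment; what a row does not reach only later rows make up. A row lasts 1/12 s, in which the tool goes at most 0.0417 m and 0.125 rad, less where a joint would pass 70% of its speed; a pose out of reach is approached as far as the arm can. aperture is the finger opening in m, set as the call begins (left out keeps the last). The fingers move at their own pace and stop on an object; clamp_n is the grip in N (left out, the last holds). Time passes only in rows, so rows that do not move let the fingers close. The tool returns the time, the measured TCP pose, the force, the opening and the grip force at its end. only (a regular expression) keeps the lines of the reply that match it, lines (a string "A,B") keeps lines A to B, and quiet returns only ok. Input that does not fit is refused with a message, and nothing moves.
- arm.sense(): the state, without advancing time (a new reading comes with each control period).
- arm.capture(name): name is "side" or "top" or "wrist"; returns the picture (400x640x3 uint8, red, green, blue); there is no depth.
- arm.calibration(name): a dict with "camera_matrix" (3x3 intrinsics, pixels), "dist" ([k1, k2, p1, p2, k3] as OpenCV has them; the pictures are not rectified), "T" (4x4, takes a point from camera to world coordinates). Camera axes: x right, y down, z forward; pixel columns grow to the right and rows downward; lengths in m; the calibration is good to about 2 mm. A picture is of the moment at which its call begins: read the wrist's pose just before it. calibration takes no time and is no camera call; for the wrist camera it gives the pose at the moment of the call.
- arm.hand_in(): hands the job in; it is judged then, once.
The state is a dict: "t": time; "joint_pos": joint angles; "joint_vel": joint speeds; "joint_torque": joint torques, N m; "tool_pos": TCP position; "tcp_rot": TCP orientation; "contact_force": force on the tool from outside, world axes, zero at the start; "moment": the same for the moment, N m; "finger_gap": finger opening in m; "grip_force": force on a finger pad.
Only numpy, scipy, OpenCV 4.12 (cv2) and the standard library are available. Lean on these libraries where they do the work, as an engineer would, in place of code of your own. Each camera call takes 0.05 s, during which the arm holds its last target. There are 200 camera calls.

### The job

Fetch the dried specimen out of the specimen dryer. Squeeze the spring hook's two tabs together so that its hook comes out, put the hook behind the post on the sled's drawbar and let the plunger spring back so that it clamps the post, then draw the sled right out until the dust flap has closed behind it. Unhook the tool and lay it flat on the bench clear of the sled, and set the specimen from the sled upright in the free half of the specimen tray, without tipping it or disturbing the other things.

Things in the scene. Friction and masses are not known exactly. Their poses are not given: they have to be found in the camera images.
- hook_tool: Spring hook: black tool 130 mm long, lying flat on the bench, about 90 g. Origin on the underside, +x along the tool to the hook, z up. Barrel 24 wide, 18 high; its flat steel jaw (30 wide, z 2 to 16 mm) has its front face at x = +75. Two upright tabs, 18 wide, reach z = 54: squeezed together they push the hook out. Balance point near x = +13
- finger_tab (a point): outer (front) face of the finger tab, fixed on the barrel at tool x = +5 mm; this point is 36 mm above the tool's underside; the face is free from 18 mm (barrel's top) to 54 mm. One gripper finger comes down here from above
- thumb_tab (a point): outer (rear) face of the thumb tab on the plunger, same height; 50 mm behind the finger tab's face at rest, 34 mm when fully pressed. The other finger goes behind it; the fingers close along the tool's x axis
- plunger (a joint): plunger travel, m: 0 at rest (hook drawn in), 0.016 fully pressed (hook out). The spring needs 8 N to start and 14 N fully pressed: a grip below 7 N holds the tool without pressing it, 20 N presses it fully
- hook_seat (a point): inner side of the hook's crook, on the tool's centre line at z = 9 mm of the tool; the crook is a 5 mm round bar across the tool (y -10 to +13 mm) joined to a rod at y = -10, which leaves y -7 to +10 mm free. It moves with the plunger: 4 mm ahead of the jaw face at rest, 20 mm when pressed; open below, above and to the +y side (there a 2 mm upturned end)
- sled: steel drying sled, plate 90 x 66 x 4 mm, origin at the centre of its underside; its drawbar points along its -x. Two bent-wire rails at y = +-29 mm, 34 mm high, ramped at both ends. The specimen stands on the plate at the sled's centre in a ring 8 mm above the bench (inner diameter 34). Slides on the bench; about 160 g
- post (a point): middle (20 mm above the bench) of the upright round post, 8 mm thick, top 36 mm above the bench, standing on the drawbar (top 4 mm above the bench, foot collar to 6 mm), 105 mm ahead of the sled's centre. At the start it stands in front of the dryer's flap
- dryer: low fixed specimen dryer, light sheet metal, 150 x 100 x 67 mm tunnel with a blower box 84 mm high behind; origin on the bench under the tunnel's centre; front with the flap at x = -79 mm, the sled comes out along its -x
- flap (a joint): dust flap, 76 x 41 mm, hinged at its top, lower edge 10 mm above the bench, sprung shut: 0 rad closed, opens outward to 1.45; the sled's rails lift it. The sled is out and the flap free to close when the sled's centre is 135 mm or more from the dryer's origin
- specimen: black resin-mounted specimen, disc 30 mm in diameter, 18 mm high, standing on the sled; origin at the centre of its underside, z up; about 30 g. Grasp it across the diameter along the sled's x axis, between the rails
- tray: fixed shallow light tray, 130 x 200 x 17 mm, floor 3 mm thick, walls 3 mm; origin at the centre of its underside, 200 mm side along its y; two other mounts stand in its -y half
- tray_free (a point): centre of the tray's free (+y) half, on the tray's floor
- tray_mount_large: bystander: black mount, 40 mm in diameter, 20 high, in the tray; origin under its centre
- tray_mount_small: bystander: mount, 25 mm in diameter, 16 high, in the tray; origin under its centre
- indenter_tube: bystander: black upright tube, 26 mm in diameter, 60 high, on the bench; origin under its centre
- loupe: bystander: black folding loupe, 77 x 34 x 13 mm, flat on the bench; origin under its centre

How it is judged:
By the outcome, as a careful person would: the job done as asked, in the order asked, and still so for the second after the job is handed in, with the robot touching nothing.
It also fails if it takes over 58 s, if anything falls off the work surface, if the arm or the gripper's body presses on something with over 40 N, if the wrist force passes 120 N, or if a joint passes its speed limit or range.

## Working session

There is one attempt and no reset: what is moved stays moved. The work goes in short steps, Python scripts to look and compute and a tool call to move; the robot and the scene stay as the last step left them, time stands still between calls to the robot, and variables do not carry over. Pictures are saved under pics/ and viewed, at most 10 in all, crops included, and the job is handed in when it is done.

```bash
ls; mkdir -p pics; cat > h.py <<'E'
import numpy as np,cv2
from plant import arm
def pix2ray(c,uv):
    K=np.array(c["camera_matrix"]);d=np.array(c["dist"]);T=np.array(c["T"])
    p=cv2.undistortPoints(np.array([[uv]],float),K,d)[0,0]
    return T[:3,3],T[:3,:3]@np.array([p[0],p[1],1.])
def onz(c,uv,z):
    o,r=pix2ray(c,uv); return o+r*(z-o[2])/r[2]
def tri(obs):
    A=np.zeros((3,3));b=np.zeros(3);L=[]
    for c,uv in obs:
        o,r=pix2ray(c,uv);r=r/np.linalg.norm(r);P=np.eye(3)-np.outer(r,r);A+=P;b+=P@o;L.append((o,r))
    x=np.linalg.solve(A,b); return x,[np.linalg.norm((np.eye(3)-np.outer(r,r))@(x-o))*1000 for o,r in L]
def proj(c,X):
    T=np.linalg.inv(np.array(c["T"]));rv=cv2.Rodrigues(T[:3,:3])[0]
    return cv2.projectPoints(np.atleast_2d(np.array(X,float)),rv,T[:3,3],np.array(c["camera_matrix"]),np.array(c["dist"]))[0][:,0]
E
python3 - <<'E'
from h import *
import pickle
s=arm.sense();print(s)
cal={}
ims=[]
for n in("top","side","wrist"):
    cal[n]=arm.calibration(n);im=arm.capture(n)[:,:,::-1];cv2.imwrite(f"pics/{n}0.png",im);print(n,np.round(cal[n]["T"],3).tolist(),np.round(cal[n]["camera_matrix"],1).tolist())
pickle.dump(cal,open("cal0.pkl","wb"))
E
```

```text
pics
plant.py
{'t': 0.0, 'joint_pos': array([ 1.05138304e+00,  3.51237337e-01,  1.65245023e+00,  2.67385256e-05,
        1.13907694e+00, -8.45911130e-02]), 'joint_vel': array([-0.00116241,  0.00013047,  0.0004532 , -0.00110509, -0.00087044,
       -0.00196923]), 'joint_torque': array([-2.30609468e-03, -4.97313344e+01, -2.85258007e+01,  6.98321010e-02,
        2.57329963e-02, -4.97368171e-05]), 'tool_pos': array([0.23148479, 0.49854023, 0.22909088]), 'tcp_rot': array([ 2.15707815e-01,  9.76457779e-01, -5.55800097e-04, -1.85863939e-04]), 'contact_force': array([0.19324726, 0.14814627, 0.70251933]), 'moment': array([-0.0231775 ,  0.05083844,  0.00545253]), 'grip_force': 0.0, 'finger_gap': 0.09309865124819418}
top [[0.013, -0.987, 0.16, 0.346], [-0.999, -0.008, 0.033, -0.049], [-0.032, -0.16, -0.987, 1.074], [0.0, 0.0, 0.0, 1.0]] [[394.6, 0.0, 312.7], [0.0, 394.6, 202.8], [0.0, 0.0, 1.0]]
side [[0.939, -0.147, 0.312, 0.223], [-0.345, -0.409, 0.845, -0.857], [0.004, -0.901, -0.434, 0.484], [0.0, 0.0, 0.0, 1.0]] [[388.6, 0.0, 310.3], [0.0, 388.6, 201.3], [0.0, 0.0, 1.0]]
wrist [[0.423, 0.878, 0.223, 0.169], [0.906, -0.41, -0.105, 0.527], [-0.001, 0.246, -0.969, 0.384], [0.0, 0.0, 0.0, 1.0]] [[297.3, 0.0, 312.1], [0.0, 297.3, 204.0], [0.0, 0.0, 1.0]]
```

View pics/top0.png

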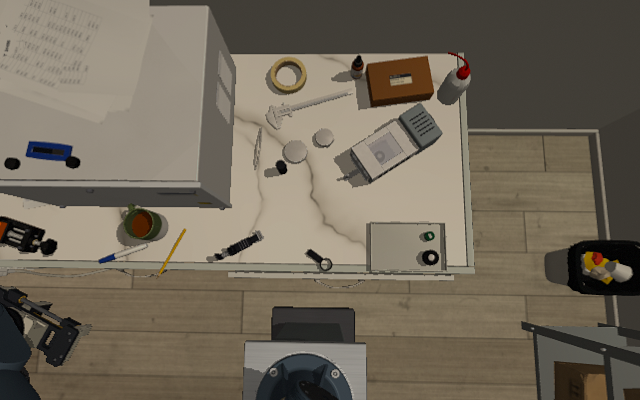

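View pics/side0.png

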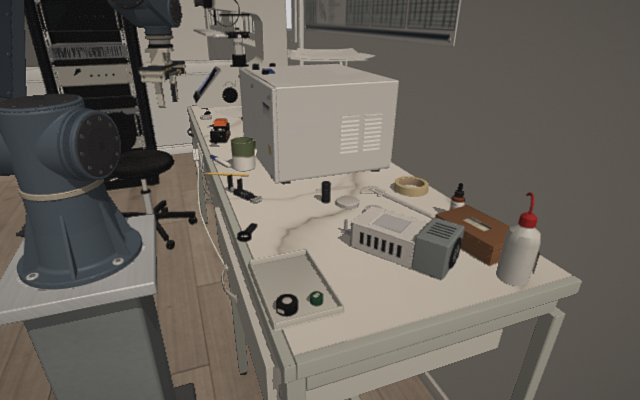

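```bash
python3 - <<'E'
from h import *
import pickle
cal=pickle.load(open("cal0.pkl","rb"))
t=cv2.imread("pics/top0.png");s=cv2.imread("pics/side0.png");w=cv2.imread("pics/wrist0.png")
def crop(im,x,y,w,h,k): return cv2.resize(im[y:y+h,x:x+w],None,fx=k,fy=k,interpolation=cv2.INTER_CUBIC)
A=crop(t,205,220,66,50,6)  #396x300
B=crop(t,330,95,120,100,3.3)
B=cv2.resize(B,(400,300));A=cv2.resize(A,(400,300))
C=cv2.resize(crop(s,215,160,80,60,5),(400,300))
D=cv2.resize(w,(400,250));D=cv2.copyMakeBorder(D,0,50,0,0,0)
cv2.imwrite("pics/comp0.png",np.vstack([np.hstack([A,B]),np.hstack([C,D])]))
for n,uv,z in[("tool L",(212,260),.01),("tool R",(262,234),.01),("post",(345,178),.02),("dryer back",(425,120),.084),("tray free",(390,247),.003),("traycent",(406,247),.01),("tube",(281,168),.03),("loupe",(318,258),.01),("tube",(281,168),0.06)]:
    print(n,np.round(onz(cal["top"],uv,z),3))
E
```

```text
tool L [0.36  0.256 0.01 ]
tool R [0.432 0.123 0.01 ]
post [ 0.586 -0.101  0.02 ]
dryer back [ 0.728 -0.306  0.084]
tray free [ 0.401 -0.222  0.003]
traycent [ 0.401 -0.263  0.01 ]
tube [0.611 0.074 0.03 ]
loupe [ 0.369 -0.029  0.01 ]
tube [0.603 0.071 0.06 ]
```

View pics/comp0.png

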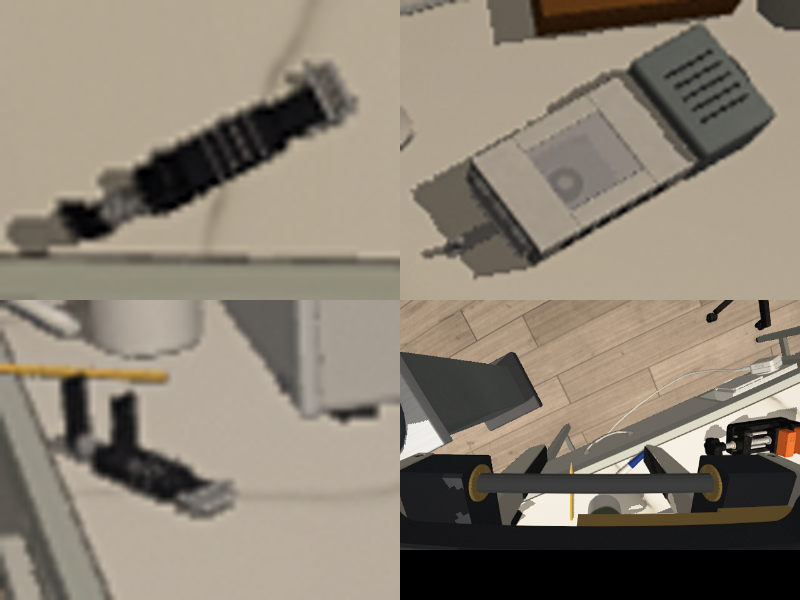

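The tool lies at about top pixel (212–262, 260–234) with its jaw to the right. The post is at (345,178) in front of the dryer. I'll go above the tool for a wrist view.

{"op": "hand_motion", "data": {
  "motion": {"ticks": [[-0.033, -0.025, 0.004, -0.116], [-0.066, -0.050, 0.008, -0.232], [-0.099, -0.075, 0.012, -0.348], [-0.132, -0.1, 0.016, -0.464], [-0.165, -0.125, 0.019, -0.58]]},
  "aperture": 0.093,
  "clamp_n": 20
}}

```text
t: 0.57
tool_pos: [0.3227, 0.3266, 0.2114]
tcp_rot: [-0.064, 0.998, -0.0, -0.0]
contact_force: [1.0, -1.2, -0.2]
finger_gap: 0.0932
grip_force: 0.0
```

{"op": "hand_motion", "data": {
  "motion": {"ticks": [[-0.014, -0.039, 0.004, -0.117], [-0.028, -0.078, 0.008, -0.234], [-0.042, -0.117, 0.011, -0.35], [-0.042, -0.117, 0.011, -0.35]]}
}}

```text
t: 0.9
tool_pos: [0.3792, 0.2148, 0.2004]
tcp_rot: [-0.237, 0.972, -0.0, -0.0]
contact_force: [1.0, 0.8, -0.1]
finger_gap: 0.0928
grip_force: 0.0
```

```bash
cat >> h.py <<'E'
import pickle
def snap(k,n="wrist"):
    c=arm.calibration(n);im=arm.capture(n)[:,:,::-1].copy();cv2.imwrite(f"pics/{k}.png",im);pickle.dump(c,open(f"pics/{k}.pkl","wb"));return im,c
def ld(k): return cv2.imread(f"pics/{k}.png"),pickle.load(open(f"pics/{k}.pkl","rb"))
def axes():
    from scipy.spatial.transform import Rotation as R
    s=arm.sense();return np.array(s["tool_pos"]),R.from_quat(s["tcp_rot"]).as_matrix(),s
E
python3 - <<'E'
from h import *
p,R,s=axes();print(p,R.round(3).tolist(),s["joint_pos"].round(2),s["t"])
snap("w1")
E
```

```text
[0.37922806 0.21475459 0.20039136] [[-0.888, -0.46, -0.0], [-0.46, 0.888, -0.001], [0.001, -0.0, -1.0]] [ 0.41  0.18  1.96 -0.    1.   -1.64] 0.9
```

View pics/w1.png

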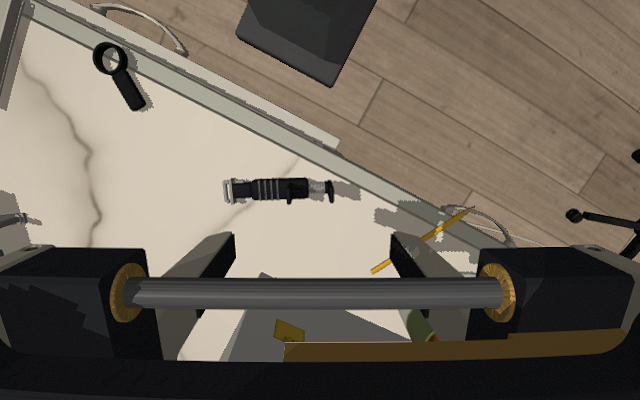

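```bash
python3 - <<'E'
from h import *
im,c=ld("w1")
for uv in[(227,190),(291,188),(331,190),(310,189)]: print(uv,onz(c,uv,.009).round(4),onz(c,uv,.036).round(4))
print(proj(c,[[.3792,.2148,.03],[.3792,.2148,0.2]]))
E
```

```text
(227, 190) [0.4277 0.1247 0.009 ] [0.4191 0.1292 0.036 ]
(291, 188) [0.3906 0.1916 0.009 ] [0.3849 0.1909 0.036 ]
(331, 190) [0.371  0.2349 0.009 ] [0.3669 0.2308 0.036 ]
(310, 189) [0.3813 0.2122 0.009 ] [0.3764 0.2099 0.036 ]
[[312.82269719 192.09586445]
 [313.34692495 254.51295215]]
```

{"op": "hand_motion", "data": {
  "motion": {"ticks": [[0, 0, 0.035, 0], [0, 0, 0.07, 0], [0, 0, 0.07, 0]]}
}}

```text
t: 1.2
tool_pos: [0.3757, 0.2162, 0.1263]
tcp_rot: [-0.234, 0.972, -0.001, -0.004]
contact_force: [-1.2, 0.4, -0.4]
finger_gap: 0.093
grip_force: 0.0
```

```bash
python3 - <<'E'
from h import *
im,c=snap("w2")
a,ca=ld("w1")
A=cv2.resize(a[165:215,210:360],None,fx=5.3,fy=5.3,interpolation=cv2.INTER_CUBIC)
cen=proj(c,onz(ca,(280,189),.02))[0];print(cen)
x,y=int(cen[0])-100,max(int(cen[1])-40,0);print(x,y)
B=cv2.resize(im[y:y+80,x:x+200],None,fx=4,fy=4,interpolation=cv2.INTER_CUBIC)
cv2.imwrite("pics/comp1.png",np.vstack([cv2.resize(A,(800,270)),B]))
E
```

```text
[268.32621316 208.82156427]
168 168
```

View pics/comp1.png

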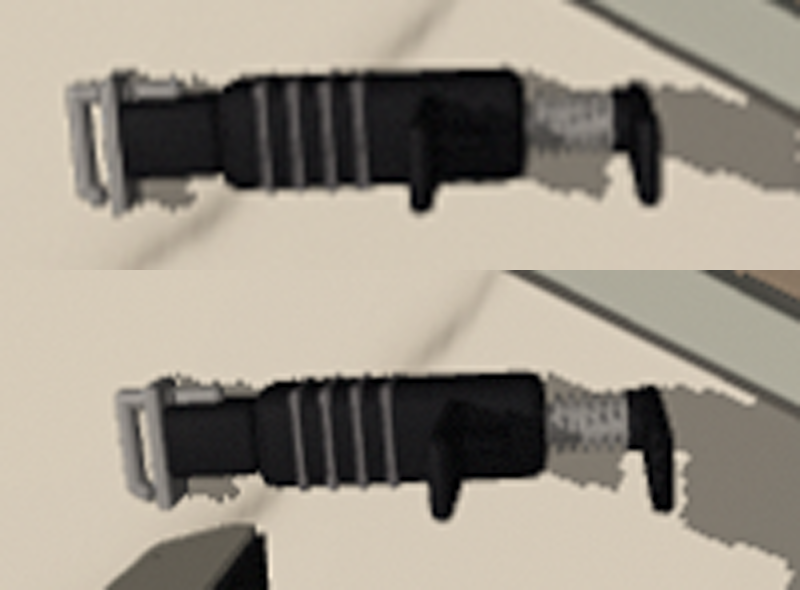

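```bash
cat > fit.py <<'E'
from h import *
from scipy.optimize import least_squares
def fit(obs,x0):
    def f(q):
        r=[]
        for c,P,uv in obs:
            P=np.array(P)/1000;cs,sn=np.cos(q[2]),np.sin(q[2])
            X=[q[0]+cs*P[0]-sn*P[1],q[1]+sn*P[0]+cs*P[1],q[3]+P[2]]
            r+=list(proj(c,X)[0]-np.array(uv))
        return np.array(r)
    s=least_squares(f,x0,loss="soft_l1");return s.x,f(s.x).reshape(-1,2)
E
python3 - <<'E'
from fit import *
ca=ld("w1")[1];cb=ld("w2")[1]
A=lambda X,Y:(210+X/5.3333-.4,165+Y/5.4-.4); B=lambda X,Y:(168+X/4-.4,168+(Y-270)/4-.4)
F=(5,9,54);T=(-45,9,54);J1=(75,-15,16);J2=(75,15,16)
obs=[(ca,F,A(411,210)),(ca,T,A(660,204)),(ca,J1,A(111,73)),(ca,J2,A(112,212)),
(cb,F,B(432,518)),(cb,T,B(673,511)),(cb,J1,B(155,381)),(cb,J2,B(160,506))]
q,r=fit(obs,[.385,.19,-1.07,0]);print(q.round(4),np.degrees(q[2]));print(r.round(1).tolist())
g=[q[0]-.02*np.cos(q[2]),q[1]-.02*np.sin(q[2])];print("grip",g)
for k,cc in(("F",[(ca,A(411,210)),(cb,B(432,518))]),("T",[(ca,A(660,204)),(cb,B(673,511))])): print(k,tri(cc))
p,R,s=axes();print(p,R.round(3).tolist());d=R.T@(np.array([g[0],g[1],.034])-p);print("delta tool",d.round(4),"turn",-( (q[2]+np.pi)-np.arctan2(R[1,1],R[0,1])))
E
```

```text
[ 0.3902  0.1941 -1.0606 -0.0069] -60.766157134129735
[[-0.1, 0.6], [-0.0, 0.2], [-1.4, 0.4], [1.0, -0.7], [0.2, 0.3], [0.1, -0.2], [-1.4, 0.1], [1.2, -0.8]]
grip [np.float64(0.3804701581386073), np.float64(0.2115913947906679)]
F (array([0.39850969, 0.19375057, 0.05222437]), [np.float64(0.014797224998463115), np.float64(0.014797224998476176)])
T (array([0.3750972 , 0.2368519 , 0.05176789]), [np.float64(0.07559496703346047), np.float64(0.07559496703338142)])
[0.37679705 0.21679524 0.12899627] [[-0.89, -0.455, -0.005], [-0.455, 0.89, -0.002], [0.006, 0.0, -1.0]]
delta tool [-0.0015 -0.0063  0.095 ] turn -0.03779731344079362
```

Wrist view: the finger tab's top corner sits near (287,204) and the thumb tab's near (334,203). The hook and jaw are at the left, around (230,190). The tab tops triangulate to z = 0.052, against 0.054 expected, and the tabs are 49 mm apart, so the measurement holds. Descending now.

{"op": "hand_motion", "data": {
  "motion": {"ticks": [[-0.001, -0.006, 0.02, -0.03], [-0.001, -0.006, 0.05, -0.03], [-0.001, -0.006, 0.08, -0.03], [-0.001, -0.006, 0.095, -0.03], [-0.001, -0.006, 0.095, -0.03]]}
}}

```text
t: 1.67
tool_pos: [0.3816, 0.2126, 0.035]
tcp_rot: [-0.249, 0.969, -0.0, -0.001]
contact_force: [-0.2, -0.2, -0.2]
finger_gap: 0.0931
grip_force: 0.0
```

```bash
python3 - <<'E'
from h import *
p,R,s=axes();print(p,np.degrees(np.arctan2(R[1,1],R[0,1])),s["contact_force"]);d=R.T@(np.array([.380,.2113,.034])-p);print(d.round(4))
E
```

```text
[0.3815788  0.2126098  0.03499483] 118.82638144173193 [-0.19298204 -0.15505188 -0.22929101]
[ 0.002  -0.0004  0.001 ]
```

{"op": "hand_motion", "data": {
  "motion": {"ticks": [[0.002, 0, 0.001, 0], [0.002, 0, 0.001, 0], [0.002, 0, 0.001, 0], [0.002, 0, 0.001, 0], [0.002, 0, 0.001, 0]]},
  "aperture": 0.02,
  "clamp_n": 22
}}

```text
t: 2.08
tool_pos: [0.3808, 0.2118, 0.0356]
tcp_rot: [-0.249, 0.969, 0.0, 0.001]
contact_force: [-0.8, 0.1, -0.6]
finger_gap: 0.0644
grip_force: 0.0
```

{"op": "hand_motion", "data": {
  "motion": {"ticks": [[0, 0, 0, 0], [0, 0, 0, 0], [0, 0, 0, 0]]}
}}

```text
t: 2.33
tool_pos: [0.3807, 0.2116, 0.035]
tcp_rot: [-0.249, 0.969, -0.0, 0.0]
contact_force: [2.7, -4.3, 4.9]
finger_gap: 0.0444
grip_force: 12.0
```

{"op": "hand_motion", "data": {
  "motion": {"ticks": [[0, 0, 0, 0], [0, 0, 0, 0], [0, 0, 0, 0], [0, 0, 0, 0]]}
}}

```text
t: 2.67
tool_pos: [0.3809, 0.2116, 0.0351]
tcp_rot: [-0.249, 0.969, -0.0, 0.001]
contact_force: [2.1, -2.4, 6.1]
finger_gap: 0.0336
grip_force: 22.0
```

{"op": "hand_motion", "data": {
  "motion": {"ticks": [[0, 0, -0.01, 0], [0, 0, -0.03, 0], [0, 0, -0.05, 0], [0, 0, -0.05, 0], [0, 0, -0.05, 0]]}
}}

```text
t: 3.08
tool_pos: [0.3805, 0.2118, 0.0854]
tcp_rot: [-0.249, 0.969, 0.0, 0.001]
contact_force: [0.1, -0.1, -0.6]
finger_gap: 0.0338
grip_force: 22.0
```

```bash
python3 - <<'E'
from h import *
im,c=snap("w3")
p,R,s=axes();print(p,np.degrees(np.arctan2(R[1,1],R[0,1])),s["contact_force"],s["grip_force"],s["finger_gap"])
im2,c2=snap("s3","side");im3,_=snap("t3","top")
u=proj(c2,[p[0],p[1],p[2]])[0].astype(int);print(u)
A=cv2.resize(im2[u[1]-40:u[1]+35,u[0]-40:u[0]+60],(400,300),interpolation=cv2.INTER_CUBIC)
B=cv2.resize(cv2.resize(im[150:300,150:390],(400,250)),(400,300))
v=proj(_,[.586,-.101,.02])[0];
C=cv2.resize(im2[205:280,330:430],(400,300),interpolation=cv2.INTER_CUBIC)
D=cv2.resize(im3[150:200,325:391],(400,300),interpolation=cv2.INTER_CUBIC)
cv2.imwrite("pics/comp2.png",np.vstack([np.hstack([A,B]),np.hstack([C,D])]))
E
```

```text
[0.38004736 0.2115671  0.08461088] 118.81024918063096 [-0.70888447 -0.83862783 -0.98353666] 21.955292522907257 0.0335901187346102
[233 167]
```

View pics/comp2.png

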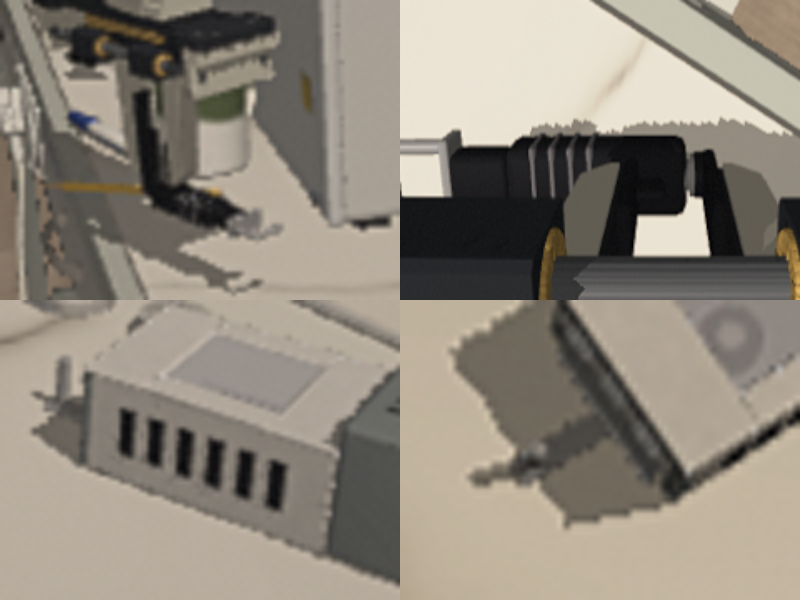

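Held: the gap is 33.6 mm, so the plunger is fully pressed and the hook is out. In the side view the post top is near (346,219). In the top view the drawbar and post run from about (337,180) up to the flap.

```bash
python3 - <<'E'
from h import *
_,ct=ld("t3");_,cs=ld("s3")
B=lambda X,Y:(330+X*.3,95+Y/3)
D=lambda X,Y:(325+X/6.06,150+(Y-300)/6)
def ang(a,b): d=b-a;return np.degrees(np.arctan2(d[1],d[0])),np.hypot(*d[:2])
print("roofL",ang(onz(ct,B(70,160),.067),onz(ct,B(230,65),.067)))
print("roofR",ang(onz(ct,B(140,255),.067),onz(ct,B(295,162),.067)))
print("front",ang(onz(ct,B(140,255),.067),onz(ct,B(70,160),.067)))
fl=onz(ct,B(70,160),.067);fr=onz(ct,B(140,255),.067);print("front mid",(fl+fr)/2)
print("bar",ang(onz(ct,D(75,478),.004),onz(ct,D(200,415),.004)),onz(ct,D(75,478),.004))
S=(330+63/4,205+58/4);S0=(330+63/4,205+103/4)
print("post top side",onz(cs,S,.036),"foot",onz(cs,S0,.006))
for X,Y in((75,475),(130,460),(130,445)): print(X,Y,onz(ct,D(X,Y),.036))
E
```

```text
roofL (np.float64(-55.47546377600559), np.float64(0.15505181293406342))
roofR (np.float64(-55.56069007259347), np.float64(0.14840088164913132))
front (np.float64(32.50420085763892), np.float64(0.10090955443077734))
front mid [ 0.61300779 -0.14123596  0.067     ]
bar (np.float64(-62.14788617136527), np.float64(0.06458858458091125)) [ 0.58485993 -0.08035522  0.004     ]
post top side [ 0.59179566 -0.10838742  0.036     ] foot [ 0.59197946 -0.11107887  0.006     ]
75 475 [ 0.57908901 -0.07940618  0.036     ]
130 460 [ 0.58611197 -0.10374549  0.036     ]
130 445 [ 0.59300164 -0.10374982  0.036     ]
```

{"op": "hand_motion", "data": {
  "motion": {"ticks": [[-0.001, -0.015, 0, 0], [-0.004, -0.050, 0, 0], [-0.007, -0.088, -0.003, 0], [-0.01, -0.126, -0.005, 0], [-0.013, -0.164, -0.005, 0]]}
}}

```text
t: 3.65
tool_pos: [0.471, 0.0726, 0.0891]
tcp_rot: [-0.249, 0.969, 0.0, -0.001]
contact_force: [1.1, 0.3, -0.3]
finger_gap: 0.0336
grip_force: 22.0
```

{"op": "hand_motion", "data": {
  "motion": {"ticks": [[-0.003, -0.035, 0, -0.03], [-0.004, -0.065, 0, -0.06], [-0.004, -0.08, 0, -0.091], [-0.004, -0.08, 0, -0.091], [-0.004, -0.08, 0, -0.091]]}
}}

```text
t: 4.07
tool_pos: [0.5122, 0.0057, 0.0887]
tcp_rot: [-0.292, 0.957, 0.0, -0.001]
contact_force: [-0.7, -0.7, -1.0]
finger_gap: 0.0336
grip_force: 22.0
```

```bash
python3 - <<'E'
from h import *
im,c=snap("w4")
p,R,s=axes();print(p,np.degrees(np.arctan2(R[1,1],R[0,1])),s["t"],s["grip_force"],s["finger_gap"])
cv2.imwrite("pics/w4c.png",cv2.resize(im[110:270,0:213],(800,600),interpolation=cv2.INTER_CUBIC))
E
```

```text
[0.51183586 0.00641792 0.08883531] 123.9593400391808 4.1167 21.955423951148987 0.03376934898533447
```

View pics/w4c.png

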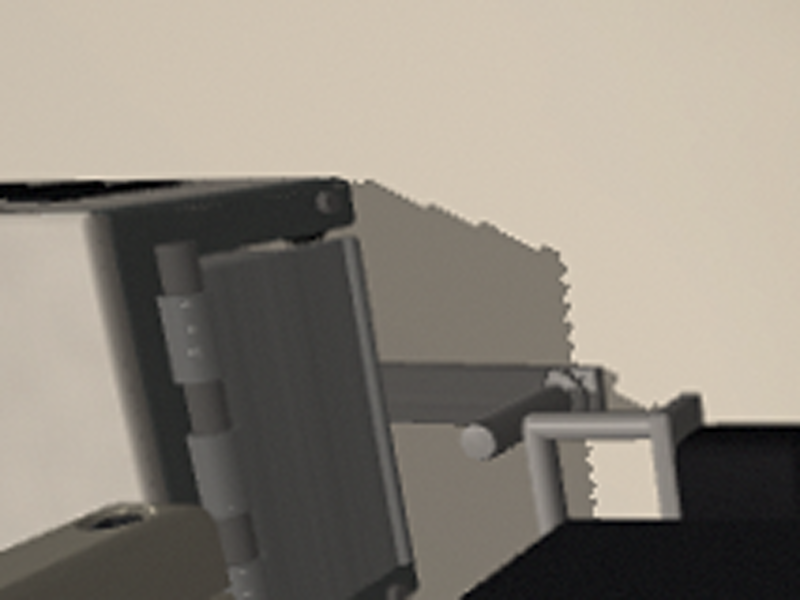

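Wrist crop: the post top is at about (128,228) in the full image and its foot at (152,214). The hook's bar and rod corner is at (143,223) and the jaw front at (175,222). The flap is closed.

```bash
python3 - <<'E'
from h import *
im,c=ld("w4");_,cs=ld("s3");_,ct=ld("t3")
W=lambda X,Y:(X/3.756-.4,110+Y/3.75-.4)
S=(330+63/4-.4,205+58/4-.4)
print("tri post top",tri([(c,W(480,442)),(cs,S)]))
pt=onz(c,W(480,442),.036);pb=onz(c,W(572,392),.006);print("top",pt,"base",pb)
p=np.array([.51184,.00642,.08884]);ps=np.radians(123.96)
y=np.array([np.cos(ps),np.sin(ps),0]);tx=-y;ty=np.array([-tx[1],tx[0],0])
h=p[2]-.035
for nm,P,uv in(("rod/bar corner",(97.5,-10,9),W(538,426)),("jaw top -y",(75,-15,16),W(668,398)),("rod at jaw",(75,-10,9),W(655,426))):
    X=onz(c,uv,h+P[2]/1000);d=X-p;print(nm,"pred",P,"meas x,y",(d@tx*1000-12).round(1),(d@ty*1000).round(1))
d=(pt+pb)/2-p;print("post rel tool x,y",d@tx*1000-12,d@ty*1000, "top",(pt-p)@tx*1000-12,(pt-p)@ty*1000)
# flap lower edge
f=[onz(c,W(345,240),.01),onz(c,W(412,575),.01)];dd=f[1]-f[0];print("flap",f,np.degrees(np.arctan2(dd[1],dd[0])),np.hypot(*dd[:2]))
for q in f: print((q-p)@tx*1000-12,(q-p)@ty*1000)
b=[onz(c,W(385,362),.004),onz(c,W(545,366),.004)];dd=b[0]-b[1];print("bar edge ang",np.degrees(np.arctan2(dd[1],dd[0])))
E
```

```text
tri post top (array([ 0.59046184, -0.10832659,  0.03712715]), [np.float64(0.27555715511006407), np.float64(0.2755571551100215)])
top [ 0.59086894 -0.10866191  0.036     ] base [ 0.58754899 -0.10684752  0.006     ]
rod/bar corner pred (97.5, -10, 9) meas x,y 98.8 -10.7
jaw top -y pred (75, -15, 16) meas x,y 72.0 -17.8
rod at jaw pred (75, -10, 9) meas x,y 78.2 -10.7
post rel tool x,y 125.91906554585947 0.39237089320632557 top 127.59880581244539 1.2624292972692481
flap [array([ 0.58274105, -0.16313504,  0.01      ]), array([ 0.64731161, -0.11810754,  0.01      ])] 34.88952459527289 0.07871996291891482
168.23997471530998 -35.908517743165426
166.96293594234066 42.801086079542635
bar edge ang -57.62705599710253
```

{"op": "hand_motion", "data": {
  "motion": {"ticks": [[0, -0.015, 0, 0], [0, -0.032, 0, 0], [0, -0.041, 0, 0], [0, -0.041, 0, 0], [0, -0.041, 0, 0]]}
}}

```text
t: 4.53
tool_pos: [0.5355, -0.0278, 0.0895]
tcp_rot: [-0.292, 0.956, 0.0, -0.0]
contact_force: [0.4, -0.4, -0.2]
finger_gap: 0.0336
grip_force: 22.0
```

```bash
python3 - <<'E'
from h import *
im,c=snap("w5")
p,R,s=axes();ps=np.arctan2(R[1,1],R[0,1]);y=np.array([np.cos(ps),np.sin(ps),0]);tx=-y;ty=np.array([-tx[1],tx[0],0])
P=np.array([.5895,-.1078,0]);d=P-p;print(p,d@tx*1000-12,d@ty*1000)
E
```

```text
[ 0.53524697 -0.02751638  0.08949937] 84.89607609851772 0.047375931009666805
```

{"op": "hand_motion", "data": {
  "motion": {"ticks": [[0, 0, 0.008, 0], [0, 0, 0.016, 0], [0, 0, 0.022, 0], [0, 0, 0.022, 0]]}
}}

```text
t: 4.92
tool_pos: [0.5346, -0.0276, 0.066]
tcp_rot: [-0.293, 0.956, 0.001, -0.001]
contact_force: [0.3, 0.2, -1.3]
finger_gap: 0.0336
grip_force: 22.0
```

```bash
python3 - <<'E'
from h import *
im,c=snap("w6")
cv2.imwrite("pics/w6c.png",cv2.resize(im[150:270,60:220],(800,600),interpolation=cv2.INTER_CUBIC))
E
```

```text
(no output)
```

View pics/w6c.png

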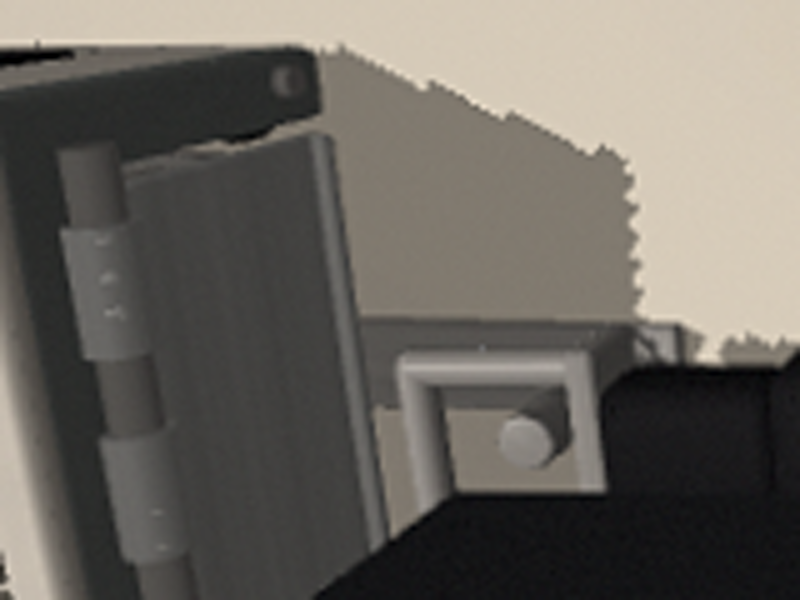

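The post top (525,442 in the crop) sits inside the crook, about 3 mm nearer the jaw than the middle. I'll shift back 3 mm, lower, then relax the grip.

{"op": "hand_motion", "data": {
  "motion": {"ticks": [[0, 0.003, 0.006, 0], [0, 0.003, 0.013, 0], [0, 0.003, 0.02, 0], [0, 0.003, 0.02, 0]]}
}}

```text
t: 5.3
tool_pos: [0.5333, -0.0254, 0.0462]
tcp_rot: [-0.293, 0.956, 0.0, -0.001]
contact_force: [-0.9, 1.1, -1.3]
finger_gap: 0.0336
grip_force: 22.0
```

{"op": "hand_motion", "data": {
  "motion": {"ticks": [[0, 0, 0, 0], [0, 0, 0, 0], [0, 0, 0, 0], [0, 0, 0, 0], [0, 0, 0, 0]]},
  "aperture": 0.02,
  "clamp_n": 6
}}

```text
t: 5.72
tool_pos: [0.5341, -0.0255, 0.0479]
tcp_rot: [-0.293, 0.956, 0.0, 0.0]
contact_force: [-0.4, 1.1, -0.7]
finger_gap: 0.0464
grip_force: 6.0
```

Gap 46.4 mm matches the hook clamping the 8 mm post. Drawing now.

{"op": "hand_motion", "data": {
  "motion": {"ticks": [[0, 0.004, 0, 0], [0, 0.01, 0, 0], [0, 0.018, 0, 0], [0, 0.027, 0, 0], [0, 0.036, 0, 0]]}
}}

```text
t: 6.13
tool_pos: [0.5133, 0.0051, 0.0478]
tcp_rot: [-0.293, 0.956, -0.0, 0.0]
contact_force: [1.1, -1.3, -1.7]
finger_gap: 0.0466
grip_force: 6.0
```

{"op": "hand_motion", "data": {
  "motion": {"ticks": [[0, 0.009, 0, 0], [0, 0.018, 0, 0], [0, 0.027, 0, 0], [0, 0.036, 0, 0], [0, 0.045, 0, 0]]}
}}

```text
t: 6.55
tool_pos: [0.4882, 0.0424, 0.0477]
tcp_rot: [-0.293, 0.956, 0.0, -0.0]
contact_force: [0.7, -1.2, -2.0]
finger_gap: 0.0472
grip_force: 6.0
```

{"op": "hand_motion", "data": {
  "motion": {"ticks": [[0, 0.009, 0, 0], [0, 0.018, 0, 0], [0, 0.027, 0, 0], [0, 0.036, 0, 0], [0, 0.045, 0, 0]]}
}}

```text
t: 6.97
tool_pos: [0.463, 0.0797, 0.0477]
tcp_rot: [-0.293, 0.956, 0.0, -0.0]
contact_force: [0.3, -1.4, -1.5]
finger_gap: 0.0465
grip_force: 6.0
```

{"op": "hand_motion", "data": {
  "motion": {"ticks": [[0, 0.009, 0, 0], [0, 0.018, 0, 0], [0, 0.027, 0, 0], [0, 0.036, 0, 0], [0, 0.042, 0, 0]]}
}}

```text
t: 7.38
tool_pos: [0.4393, 0.1146, 0.0477]
tcp_rot: [-0.293, 0.956, 0.0, -0.0]
contact_force: [0.9, -1.0, -1.6]
finger_gap: 0.0467
grip_force: 6.0
```

{"op": "hand_motion", "data": {
  "motion": {"ticks": [[0, 0, 0, 0], [0, 0, 0, 0]]}
}}

```text
t: 7.55
tool_pos: [0.4398, 0.114, 0.0477]
tcp_rot: [-0.293, 0.956, 0.0, -0.0]
contact_force: [-0.1, 1.4, -1.6]
finger_gap: 0.0469
grip_force: 6.0
```

```bash
python3 - <<'E'
from h import *
a,_=snap("t7","top");b,_=snap("s7","side");w,_=snap("w7")
A=cv2.resize(a[110:230,290:450],(400,300),interpolation=cv2.INTER_CUBIC)
B=cv2.resize(b[150:270,270:430],(400,300),interpolation=cv2.INTER_CUBIC)
C=cv2.resize(w[80:320,0:400],(800,300)) if 0 else cv2.resize(w[100:280,0:240],(400,300),interpolation=cv2.INTER_CUBIC)
cv2.imwrite("pics/comp7.png",np.vstack([np.hstack([A,B]),np.hstack([C,cv2.resize(w,(400,300))])]))
E
```

View pics/comp7.png

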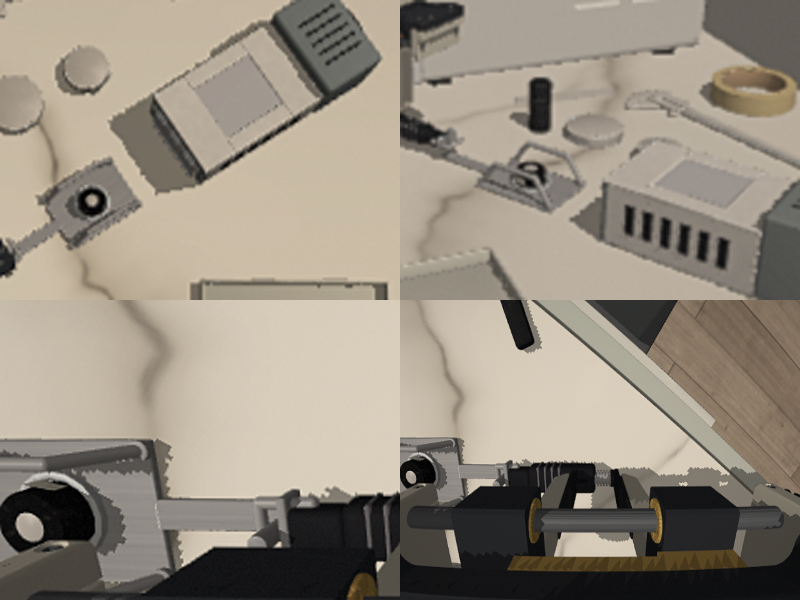

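The views show the sled fully out with the specimen upright at top pixel (327,190), the flap shut, and the hook still clamped. Now I'll unhook: press, lift, back off and lay it down.

```bash
python3 - <<'E'
from h import *
_,ct=ld("t7");print(np.hypot(*(onz(ct,(326.4,189.6),.022)-[.657,-.206,.022])[:2]),onz(ct,(326.4,189.6),.022))
E
```

```text
0.1873074634227022 [ 0.55308329 -0.05016225  0.022     ]
```

{"op": "hand_motion", "data": {
  "motion": {"ticks": [[0, 0, 0, 0], [0, 0, 0, 0], [0, 0, 0, 0], [0, 0, 0, 0], [0, 0, 0, 0]]},
  "aperture": 0.02,
  "clamp_n": 22
}}

```text
t: 8.12
tool_pos: [0.4401, 0.1136, 0.0478]
tcp_rot: [-0.293, 0.956, -0.0, 0.0]
contact_force: [-0.4, -0.1, -1.1]
finger_gap: 0.0332
grip_force: 21.9
```

{"op": "hand_motion", "data": {
  "motion": {"ticks": [[0, 0, -0.006, 0], [0, 0, -0.014, 0], [0, 0, -0.024, 0], [0, 0, -0.036, 0], [0, 0, -0.05, 0]]}
}}

```text
t: 8.53
tool_pos: [0.44, 0.1137, 0.0989]
tcp_rot: [-0.293, 0.956, -0.0, 0.0]
contact_force: [0.9, 0.0, -1.9]
finger_gap: 0.0334
grip_force: 21.9
```

```bash
python3 - <<'E'
from h import *
snap("w8")
snap("s8","side")
E
```

```bash
python3 - <<'E'
from h import *
a,b=ld("s7")[0],ld("s8")[0]
d=cv2.absdiff(a,b).max(2)>40
r=d[205:236,305:345];print("sled diff px",r.sum(),r.size)
ys,xs=np.where(d);print(xs.min(),xs.max(),ys.min(),ys.max(),d.sum())
cv2.imwrite("pics/comp8.png",np.hstack([cv2.resize(b[170:250,250:350],(400,320),interpolation=cv2.INTER_CUBIC),cv2.resize(ld("w8")[0],(400,320))]))
E
```

```text
sled diff px 0 1240
10 296 0 213 6681
```

The sled did not move when the tool lifted, so it is unhooked. Laying it down.

{"op": "hand_motion", "data": {
  "motion": {"ticks": [[0, 0.015, 0, 0], [0, 0.045, 0, 0], [0, 0.075, 0.01, 0], [0, 0.085, 0.03, 0], [0, 0.085, 0.05, 0]]}
}}

```text
t: 9.05
tool_pos: [0.3915, 0.1858, 0.0475]
tcp_rot: [-0.294, 0.956, 0.0, 0.001]
contact_force: [0.5, 0.1, -1.2]
finger_gap: 0.033
grip_force: 21.9
```

{"op": "hand_motion", "data": {
  "motion": {"ticks": [[0, 0, 0.004, 0], [0, 0, 0.007, 0], [0, 0, 0.009, 0], [0, 0, 0.009, 0]]}
}}

```text
t: 9.38
tool_pos: [0.3929, 0.1839, 0.0391]
tcp_rot: [-0.292, 0.956, 0.0, 0.0]
contact_force: [0.4, -0.5, -1.0]
finger_gap: 0.0337
grip_force: 21.9
```

{"op": "hand_motion", "data": {
  "motion": {"ticks": [[0, 0, 0.001, 0], [0, 0, 0.002, 0], [0, 0, 0.002, 0]]}
}}

```text
t: 9.63
tool_pos: [0.3927, 0.1841, 0.037]
tcp_rot: [-0.292, 0.956, 0.0, 0.0]
contact_force: [0.4, 0.3, -0.3]
finger_gap: 0.0335
grip_force: 21.9
```

{"op": "hand_motion", "data": {
  "motion": {"ticks": [[0, 0, 0.001, 0], [0, 0, 0.002, 0], [0, 0, 0.002, 0]]}
}}

```text
t: 9.88
tool_pos: [0.3927, 0.1844, 0.0353]
tcp_rot: [-0.293, 0.956, 0.0, 0.0]
contact_force: [-3.3, 1.6, 9.7]
finger_gap: 0.0336
grip_force: 22.0
```

{"op": "hand_motion", "data": {
  "motion": {"ticks": [[0, 0, 0, 0], [0, 0, 0, 0], [0, 0, 0, 0], [0, 0, 0, 0], [0, 0, 0, 0]]},
  "aperture": 0.085
}}

```text
t: 10.3
tool_pos: [0.3925, 0.1842, 0.0348]
tcp_rot: [-0.293, 0.956, -0.0, 0.0]
contact_force: [-0.1, -0.9, -0.6]
finger_gap: 0.0622
grip_force: 0.0
```

{"op": "hand_motion", "data": {
  "motion": {"ticks": [[0, 0, 0, 0], [0, 0, 0, 0], [0, 0, 0, 0]]}
}}

```text
t: 10.55
tool_pos: [0.3925, 0.1841, 0.0347]
tcp_rot: [-0.293, 0.956, -0.0, -0.0]
contact_force: [0.6, -0.8, -0.3]
finger_gap: 0.0816
grip_force: 0.0
```

{"op": "hand_motion", "data": {
  "motion": {"ticks": [[0, 0, -0.01, 0], [0, 0, -0.03, 0], [0, 0, -0.06, 0], [0, 0, -0.09, 0], [0, 0, -0.12, 0]]}
}}

```text
t: 10.97
tool_pos: [0.3921, 0.184, 0.1567]
tcp_rot: [-0.293, 0.956, -0.0, -0.0]
contact_force: [1.1, 0.4, 0.3]
finger_gap: 0.0849
grip_force: 0.0
```

```bash
python3 - <<'E'
from h import *
a,ca=snap("t9","top");b,cb=snap("s9","side")
p,R,s=axes();print(p,np.degrees(np.arctan2(R[1,1],R[0,1])),s["joint_pos"].round(2))
A=cv2.resize(a[170:230,290:370],(400,300),interpolation=cv2.INTER_CUBIC)
B=cv2.resize(b[195:255,290:370],(400,300),interpolation=cv2.INTER_CUBIC)
C=cv2.resize(a[215:275,365:445],(400,300),interpolation=cv2.INTER_CUBIC)
D=cv2.resize(b[160:235,215:315],(400,300),interpolation=cv2.INTER_CUBIC)
cv2.imwrite("pics/comp9.png",np.vstack([np.hstack([A,B]),np.hstack([C,D])]))
E
```

```text
[0.39438441 0.18485216 0.15915427] 124.03310310484403 [ 0.33  0.24  2.01  0.    0.89 -1.83]
```

View pics/comp9.png

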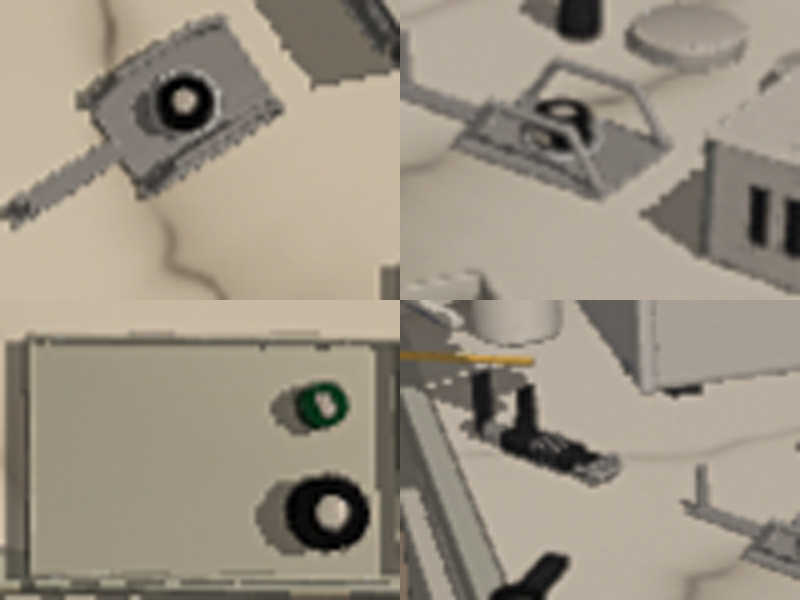

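The tool lies flat by itself, with the post free of it. The specimen top is at top pixel (327,190.4) and side pixel (324.4,216.6). The free half of the tray is centred near top pixel (388,247).

```bash
python3 - <<'E'
from h import *
_,ct=ld("t9");_,cs=ld("s9")
sp=tri([(ct,(290+185/5-.4,170+102/5-.4)),(cs,(290+172/5-.4,195+108/5-.4))]);print("spec",sp,onz(ct,(326.6,190),.022))
A=lambda X,Y:(290+X/5-.4,170+Y/5-.4)
for a,b in(((140,195),(282,105)),((15,213),(110,155)),((137,195),(90,105))):
    d=onz(ct,A(*b),.004)-onz(ct,A(*a),.004);print(np.degrees(np.arctan2(d[1],d[0])),np.hypot(*d[:2]))
C=lambda X,Y:(365+X/5-.4,215+(Y-300)/5-.4)
tl,tr,bl,br=[onz(ct,C(*q),.017) for q in((30,340),(383,340),(26,578),(383,578))]
print("tray",tl,tr,bl,br,np.linalg.norm(tl-tr),np.linalg.norm(tl-bl))
cen=(tl+tr+bl+br)/4;yd=(tl-tr)/np.linalg.norm(tl-tr);fr=cen+.05*yd;print("free",fr,"by px",onz(ct,(388,247),.003))
# side check of tray corners far-left etc
for q in((250,255),(297,252),(340,290),(277,325)): print(onz(cs,q,.017).round(3))
p,R,s=axes();t=onz(ct,(326.6,190),.022) 
d=R.T@(np.array([sp[0][0],sp[0][1],.1])-p);print("delta",d.round(4))
E
```

```text
spec (array([ 0.55487924, -0.05160056,  0.02271002]), [np.float64(3.1097133506899532), np.float64(3.109713350689977)]) [ 0.5519814  -0.05071296  0.022     ]
-56.831238522565535 0.0928161848840577
-57.715536468120725 0.06115298193586241
27.944643825414676 0.05666002629851013
tray [ 0.46477096 -0.16927504  0.017     ] [ 0.46655707 -0.35679766  0.017     ] [ 0.33890425 -0.16589201  0.017     ] [ 0.3413434  -0.35199117  0.017     ] 0.18753112174374784 0.12591215906971387
free [ 0.4024177  -0.21099124  0.017     ] by px [ 0.40091031 -0.21674968  0.003     ]
[ 0.346 -0.153  0.017]
[ 0.444 -0.176  0.017]
[ 0.479 -0.327  0.017]
[ 0.343 -0.375  0.017]
delta [-2.000e-04 -2.857e-01  5.970e-02]
```

{"op": "hand_motion", "data": {
  "motion": {"ticks": [[0, -0.03, 0, 0], [0, -0.068, 0, 0], [0, -0.106, 0, 0], [0, -0.144, 0.01, 0], [0, -0.182, 0.02, 0]]},
  "aperture": 0.07
}}

```text
t: 11.48
tool_pos: [0.495, 0.0316, 0.1347]
tcp_rot: [-0.293, 0.956, -0.0, 0.0]
contact_force: [0.9, 0.4, 0.8]
finger_gap: 0.0701
grip_force: 0.0
```

{"op": "hand_motion", "data": {
  "motion": {"ticks": [[0, -0.038, 0.008, 0], [0, -0.076, 0.012, 0.01], [0, -0.103, 0.012, 0.018], [0, -0.103, 0.012, 0.018], [0, -0.103, 0.012, 0.018]]}
}}

```text
t: 11.9
tool_pos: [0.5517, -0.0529, 0.122]
tcp_rot: [-0.283, 0.959, 0.0, -0.001]
contact_force: [-0.5, -0.3, -0.2]
finger_gap: 0.0701
grip_force: 0.0
```

```bash
cat > spec.py <<'E'
from h import *
def spec(im,c,guess,rad=60,dbg=False):
    g=cv2.cvtColor(im,cv2.COLOR_BGR2GRAY);e=proj(c,guess)[0]
    x0,y0=[max(int(v)-rad,0) for v in e];k=g[y0:y0+2*rad,x0:x0+2*rad]
    k=cv2.resize(k,None,fx=4,fy=4,interpolation=cv2.INTER_CUBIC)
    out=[]
    for th in(50,60,70):
        m=(k<th).astype(np.uint8);cs,h=cv2.findContours(m,cv2.RETR_CCOMP,cv2.CHAIN_APPROX_NONE)
        for i,q in enumerate(cs):
            a=cv2.contourArea(q)
            if h[0][i][3]>=0 and a>150:
                (cx,cy),(w,hh),an=cv2.fitEllipse(q)
                out.append((th,round(x0+(cx-1.5)/4,2),round(y0+(cy-1.5)/4,2),round(w/4,1),round(hh/4,1)))
    return e,out
E
python3 - <<'E'
from spec import *
im,c=snap("w10");p,R,s=axes();print(p,np.degrees(np.arctan2(R[1,1],R[0,1])),s["joint_pos"].round(2))
e,o=spec(im,c,[.5545,-.0512,.022]);print(e,o)
for q in o: print(onz(c,q[1:3],.022).round(4))
E
```

```text
[ 0.5512349  -0.05191365  0.12219629] 122.95987177753658 [-0.18  0.49  1.74  0.    0.92 -2.32]
[312.56204918 212.12268222] [(50, 311.33, 208.6, 14.8, 15.5), (60, 311.34, 208.59, 14.7, 15.3), (70, 311.34, 208.56, 14.5, 15.0)]
[ 0.5524 -0.0539  0.022 ]
[ 0.5523 -0.0539  0.022 ]
[ 0.5523 -0.0539  0.022 ]
```

{"op": "hand_motion", "data": {
  "motion": {"ticks": [[0, -0.002, 0.02, 0], [0, -0.002, 0.04, 0], [0, -0.002, 0.05, 0], [0, -0.002, 0.05, 0], [0, -0.002, 0.05, 0]]}
}}

```text
t: 12.37
tool_pos: [0.5527, -0.053, 0.0729]
tcp_rot: [-0.284, 0.959, 0.0, -0.0]
contact_force: [-0.0, 0.2, 0.8]
finger_gap: 0.0701
grip_force: 0.0
```

```bash
python3 - <<'E'
from spec import *
a,ca=ld("w10");im,c=snap("w11");p,R,s=axes();print(p)
_,o0=spec(a,ca,[.5523,-.0539,.022]);e,o=spec(im,c,[.5523,-.0539,.022]);print(e,o)
for q in o:
    X=onz(c,q[1:3],.022);print(X.round(4),(R.T@(X-p)).round(4))
if o: print(tri([(ca,o0[1][1:3]),(c,o[1][1:3])]))
E
```

```text
[ 0.55318349 -0.05321879  0.07350039]
[312.06589471 225.11800091] [(50, 312.05, 224.99, 17.4, 18.3), (60, 312.02, 224.93, 17.2, 18.0), (70, 312.0, 224.87, 16.9, 17.7)]
[ 0.5522 -0.054   0.022 ] [ 0.0012 -0.0001  0.0515]
[ 0.5522 -0.054   0.022 ] [ 0.0013 -0.0001  0.0515]
[ 0.5522 -0.054   0.022 ] [ 0.0013 -0.0001  0.0515]
(array([ 0.55310088, -0.0534101 ,  0.01871615]), [np.float64(0.008577355039757054), np.float64(0.00857735503979998)])
```

The specimen is centred to within about 1 mm and its height agrees. Descending to tips at about 12 mm, above the 8 mm ring.

{"op": "hand_motion", "data": {
  "motion": {"ticks": [[0.001, 0, 0.02, 0], [0.001, 0, 0.035, 0], [0.001, 0, 0.046, 0], [0.001, 0, 0.05, 0], [0.001, 0, 0.05, 0]]}
}}

```text
t: 12.83
tool_pos: [0.5521, -0.0541, 0.0226]
tcp_rot: [-0.284, 0.959, 0.0, -0.0]
contact_force: [0.2, -0.0, -0.9]
finger_gap: 0.07
grip_force: 0.0
```

{"op": "hand_motion", "data": {
  "motion": {"ticks": [[0, 0, 0, 0], [0, 0, 0, 0], [0, 0, 0, 0], [0, 0, 0, 0], [0, 0, 0, 0]]},
  "aperture": 0.02,
  "clamp_n": 12
}}

```text
t: 13.25
tool_pos: [0.5524, -0.0543, 0.0231]
tcp_rot: [-0.284, 0.959, -0.0, 0.0]
contact_force: [0.7, -0.3, 0.3]
finger_gap: 0.0413
grip_force: 0.0
```

{"op": "hand_motion", "data": {
  "motion": {"ticks": [[0, 0, 0, 0], [0, 0, 0, 0], [0, 0, 0, 0], [0, 0, 0, 0]]}
}}

```text
t: 13.58
tool_pos: [0.5522, -0.0543, 0.0228]
tcp_rot: [-0.284, 0.959, -0.0, 0.0]
contact_force: [-0.5, -0.1, 2.2]
finger_gap: 0.0296
grip_force: 12.0
```

{"op": "hand_motion", "data": {
  "motion": {"ticks": [[0, 0, -0.008, 0], [0, 0, -0.025, 0], [0, 0, -0.05, 0], [0, 0, -0.075, 0], [0, 0, -0.08, 0]]}
}}

```text
t: 14.0
tool_pos: [0.5539, -0.0545, 0.1067]
tcp_rot: [-0.284, 0.959, -0.001, 0.002]
contact_force: [-0.9, -0.5, 0.2]
finger_gap: 0.0292
grip_force: 12.0
```

```bash
python3 - <<'E'
from spec import *
a,ct=snap("t12","top");_,cs=ld("s9");s=arm.sense();print(s["finger_gap"],s["grip_force"])
print(a[150:200,300:350].mean(), ld("t9")[0][150:200,300:350].mean())
E
```

```text
0.02994129625169163 12.000008672475815
59.72946666666667 142.90053333333333
```

{"op": "hand_motion", "data": {
  "motion": {"ticks": [[0.025, -0.006, 0, 0], [0.063, -0.015, 0, 0], [0.101, -0.024, 0, 0], [0.139, -0.033, 0, 0], [0.177, -0.042, 0, 0]]}
}}

```text
t: 14.47
tool_pos: [0.4248, -0.1865, 0.1019]
tcp_rot: [-0.284, 0.959, 0.0, -0.0]
contact_force: [0.9, -1.4, -0.3]
finger_gap: 0.0297
grip_force: 12.0
```

{"op": "hand_motion", "data": {
  "motion": {"ticks": [[0.025, -0.006, 0, 0.1], [0.035, -0.009, 0, 0.2], [0.035, -0.009, 0, 0.2], [0.035, -0.009, 0, 0.2]]}
}}

```text
t: 14.8
tool_pos: [0.4019, -0.2124, 0.1022]
tcp_rot: [-0.188, 0.982, 0.0, -0.0]
contact_force: [-1.3, -0.0, -0.9]
finger_gap: 0.0292
grip_force: 12.0
```

```bash
python3 - <<'E'
from spec import *
im,c=snap("w13");b,cs=snap("s13","side");p,R,s=axes();print(p,s["joint_pos"].round(2),s["finger_gap"])
# tray walls in top image t9: bright/dark edges along row 247 & col 388
t,ct=ld("t12");g=cv2.cvtColor(t,cv2.COLOR_BGR2GRAY)
print("row247",g[240,362:450].tolist());print("col388",g[215:275,385].tolist())
print("target px",proj(ct,[.402,-.212,.003]))
E
```

```text
[ 0.40258126 -0.21185457  0.10239378] [-0.59  0.37  2.    0.    0.77 -2.54] 0.029428238434197333
row247 [179, 183, 186, 192, 121, 107, 109, 112, 81, 184, 166, 160, 162, 162, 162, 162, 162, 162, 162, 163, 163, 164, 163, 163, 164, 164, 165, 164, 163, 164, 164, 165, 164, 165, 166, 165, 165, 166, 166, 166, 166, 167, 168, 168, 168, 169, 168, 168, 169, 169, 169, 170, 170, 171, 171, 172, 173, 174, 161, 162, 107, 101, 104, 98, 72, 35, 30, 83, 89, 155, 166, 179, 178, 177, 177, 178, 179, 184, 110, 102, 103, 95, 62, 128, 203, 209, 208, 207]
col388 [206, 206, 205, 206, 207, 208, 204, 146, 100, 153, 167, 165, 164, 164, 164, 163, 164, 163, 163, 163, 163, 164, 164, 164, 164, 163, 164, 163, 163, 163, 164, 164, 164, 163, 164, 163, 164, 164, 164, 164, 164, 164, 165, 165, 165, 164, 165, 164, 164, 165, 165, 164, 164, 164, 178, 145, 167, 125, 74, 95]
target px [[386.2156709  246.57222754]]
```

The tray walls put its centre at y ≈ -0.258, so tray_free is about (0.402, -0.208). Adjusting 4 mm and lowering.

{"op": "hand_motion", "data": {
  "motion": {"ticks": [[-0.0015, 0.004, 0.02, 0], [-0.0015, 0.004, 0.045, 0], [-0.0015, 0.004, 0.063, 0], [-0.0015, 0.004, 0.073, 0], [-0.0015, 0.004, 0.076, 0]]}
}}

```text
t: 15.32
tool_pos: [0.4019, -0.2072, 0.0253]
tcp_rot: [-0.188, 0.982, 0.001, -0.001]
contact_force: [0.4, -0.6, 0.2]
finger_gap: 0.0295
grip_force: 12.0
```

{"op": "hand_motion", "data": {
  "motion": {"ticks": [[0, 0, 0.001, 0], [0, 0, 0.002, 0], [0, 0, 0.003, 0], [0, 0, 0.003, 0]]}
}}

```text
t: 15.65
tool_pos: [0.4025, -0.2084, 0.0243]
tcp_rot: [-0.187, 0.982, -0.0, 0.0]
contact_force: [0.4, 0.5, -0.4]
finger_gap: 0.0297
grip_force: 12.0
```

{"op": "hand_motion", "data": {
  "motion": {"ticks": [[0, 0, 0.001, 0], [0, 0, 0.001, 0], [0, 0, 0.001, 0]]}
}}

```text
t: 15.9
tool_pos: [0.4022, -0.2083, 0.0229]
tcp_rot: [-0.187, 0.982, -0.0, 0.0]
contact_force: [0.3, -0.1, -0.4]
finger_gap: 0.0296
grip_force: 12.0
```

{"op": "hand_motion", "data": {
  "motion": {"ticks": [[0, 0, 0.001, 0], [0, 0, 0.001, 0], [0, 0, 0.001, 0]]}
}}

```text
t: 16.15
tool_pos: [0.4022, -0.2083, 0.0218]
tcp_rot: [-0.187, 0.982, -0.0, 0.0]
contact_force: [-0.0, -1.2, 2.2]
finger_gap: 0.0291
grip_force: 12.0
```

{"op": "hand_motion", "data": {
  "motion": {"ticks": [[0, 0, 0.0005, 0], [0, 0, 0.0005, 0]]}
}}

```text
t: 16.32
tool_pos: [0.4022, -0.2083, 0.0217]
tcp_rot: [-0.187, 0.982, -0.0, 0.0]
contact_force: [-1.7, 1.3, 11.6]
finger_gap: 0.0296
grip_force: 12.0
```

{"op": "hand_motion", "data": {
  "motion": {"ticks": [[0, 0, 0, 0], [0, 0, 0, 0], [0, 0, 0, 0], [0, 0, 0, 0], [0, 0, 0, 0]]},
  "aperture": 0.055
}}

```text
t: 16.73
tool_pos: [0.4038, -0.2105, 0.0219]
tcp_rot: [-0.187, 0.982, -0.003, 0.002]
contact_force: [-1.1, -16.4, 1.9]
finger_gap: 0.0536
grip_force: 6.6
```

{"op": "hand_motion", "data": {
  "motion": {"ticks": [[0, 0, -0.005, 0], [0, 0, -0.015, 0], [0, 0, -0.035, 0], [0, 0, -0.07, 0], [0, 0, -0.11, 0]]}
}}

```text
t: 17.15
tool_pos: [0.4009, -0.2073, 0.1318]
tcp_rot: [-0.187, 0.982, 0.001, -0.001]
contact_force: [-0.2, -0.3, 0.6]
finger_gap: 0.0551
grip_force: 0.0
```

{"op": "hand_motion", "data": {
  "motion": {"ticks": [[-0.0, 0.03, 0, 0], [0, 0.07, 0, 0], [0, 0.11, 0, 0], [0, 0.15, 0, 0], [0, 0.15, 0, 0]]}
}}

```text
t: 17.57
tool_pos: [0.3434, -0.0641, 0.1312]
tcp_rot: [-0.188, 0.982, 0.001, -0.001]
contact_force: [0.7, -0.9, -0.4]
finger_gap: 0.0547
grip_force: 0.0
```

```bash
python3 - <<'E'
from spec import *
t,ct=snap("t14","top");s,cs=snap("s14","side");w,cw=snap("w14")
for im,c in((t,ct),(s,cs),(w,cw)): print(*spec(im,c,[.402,-.208,.021],12 if im is not w else 60))
a=ld("t9")[0];d=cv2.absdiff(a,t).max(2)>40
n,_,st,ce=cv2.connectedComponentsWithStats(d.astype(np.uint8));print([(q[:5].tolist()) for q in st[1:] if q[4]>6])
a=ld("s9")[0];d=cv2.absdiff(a,s).max(2)>40
n,_,st,ce=cv2.connectedComponentsWithStats(d.astype(np.uint8));print([(q[:5].tolist()) for q in st[1:] if q[4]>6])
E
```

```text
[385.73175698 246.208644  ] [(50, 384.61, 245.61, 5.5, 5.9), (60, 384.61, 245.61, 5.4, 5.6), (70, 384.6, 245.6, 5.2, 5.5)]
[282.40179158 262.1818579 ] [(50, 282.63, 261.7, 5.1, 7.4), (60, 282.68, 261.73, 4.8, 7.1), (70, 282.69, 261.73, 4.5, 6.9)]
[152.00536546 205.0738682 ] [(50, 150.82, 205.27, 13.6, 15.5), (60, 150.85, 205.23, 13.4, 15.3), (70, 150.84, 205.25, 13.2, 15.2)]
[[317, 185, 15, 12, 118], [98, 204, 293, 196, 27591], [135, 219, 18, 18, 223], [251, 268, 5, 3, 11], [277, 307, 
[... 263 characters left out ...]
, 193], [230, 39, 16, 17, 29], [109, 42, 11, 2, 19], [231, 46, 11, 10, 32], [113, 48, 3, 9, 12], [246, 56, 10, 24, 124], [80, 59, 10, 6, 44], [80, 62, 52, 28, 961], [217, 70, 25, 4, 66], [198, 73, 75, 127, 3605], [237, 80, 5, 4, 12], [80, 85, 35, 25, 735], [121, 108, 12, 6, 43], [108, 113, 9, 22, 91], [88, 114, 23, 18, 193], [251, 117, 3, 4, 11], [31, 132, 14, 11, 37], [109, 132, 3, 13, 15], [219, 132, 2, 8, 10], [0, 134, 32, 62, 657], [258, 153, 16, 7, 47], [205, 158, 20, 27, 235], [255, 161, 5, 3, 12], [261, 160, 12, 9, 62], [65, 172, 38, 26, 141], [217, 187, 7, 8, 28], [223, 202, 27, 30, 236], [215, 207, 16, 35, 182], [317, 214, 12, 10, 52], [314, 220, 10, 6, 26], [274, 258, 17, 15, 191]]
```

```bash
python3 - <<'E'
from spec import *
_,ct=ld("t14");_,cs=ld("s14");_,cw=ld("w14")
print(tri([(ct,(384.6,245.6)),(cs,(282.65,261.7)),(cw,(150.85,205.25))]),tri([(ct,(384.6,245.6)),(cw,(150.85,205.25))])[0])
a=cv2.imread("pics/side0.png");s9=ld("s9")[0];s=ld("s14")[0]
f=lambda x,y,r:(cv2.absdiff(x,y).max(2)>40)[r[1]:r[3],r[0]:r[2]].sum()
for n,r in(("loupe",(234,222,262,242)),("mounts",(272,285,330,318)),("tube",(318,178,334,206)),("flap/dryer",(345,205,470,280)),("flap9",(345,205,470,280))): print(n,f(a,s9,r),f(a,s,r))
j=arm.sense();print(j["contact_force"],j["t"])
E
```

```text
(array([ 0.40284544, -0.2068579 ,  0.02154198]), [np.float64(1.9973229097121885), np.float64(0.23535817513640475), np.float64(1.9048230618752044)]) [ 0.40232382 -0.20617302  0.02383623]
loupe 0 84
mounts 0 0
tube 0 0
flap/dryer 29 32
flap9 29 32
[-0.22952314 -0.5791024   0.00852382] 17.7167
```

The specimen's top triangulates to z = 0.0215 m, against 0.021 expected for standing upright in the tray. The mounts, tube and dryer are unchanged. The loupe region differs only because the hand is now over it; the hand stayed about 0.12 m up there.

```bash
python3 -c "
from plant import arm
print(arm.hand_in())"
```

```text
the job is handed in; nothing more can be done
None
```

I handed the job in at 17.7 s: the sled is out with the flap shut, the spring hook is unhooked and flat on the bench clear of the sled, and the specimen stands upright in the tray's free half. While I opened the gripper there, a finger pressed the fixed tray wall with about 16 N, and the specimen did not tip.

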